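Fill the empty cells of the spray-can crate

TASK

Two cells of the covered crate are empty. Take the two red spray cans that stand on the bench among other cans and stand one in each empty cell, through the opening in the cover, upright on the cell's floor; set them down gently rather than dropping them in, and let go.

Things in the scene. Friction and masses are not known exactly. Their poses are not given: they have to be found in the camera images.
- red_1: Red spray-paint can standing on the bench: a bare steel cylinder 54 mm across with a red band, up to 100 mm high, a cone to 110 mm, and then a straight red cap 44 mm across up to its top at 150 mm; 0.2 to 0.4 kg, closed, rigid. Origin: centre of its underside; z points up its axis. It is one of two alike; a blue and a yellow can of the same shape stand about 0.10 m or more (centre to centre) from it and each other, in any order.
- red_2: Red spray-paint can standing on the bench: a bare steel cylinder 54 mm across with a red band, up to 100 mm high, a cone to 110 mm, and then a straight red cap 44 mm across up to its top at 150 mm; 0.2 to 0.4 kg, closed, rigid. Origin: centre of its underside; z points up its axis. It is one of two alike; a blue and a yellow can of the same shape stand about 0.10 m or more (centre to centre) from it and each other, in any order.
- empty_1: White pad, 60 mm across, 3 mm thick, fixed on the floor of an empty crate cell. Origin: centre of its underside, 10 mm above the bench, under the centre of the cell's round opening; a can set on it stands 13 mm above the bench. The fixed wooden crate, 220 x 320 mm, has 2 rows of 3 cells on a 100 mm pitch, its long side left to right within 0.2 rad; any two cells may be the empty ones.
- empty_2: White pad, 60 mm across, 3 mm thick, fixed on the floor of an empty crate cell. Origin: centre of its underside, 10 mm above the bench, under the centre of the cell's round opening; a can set on it stands 13 mm above the bench. The crate's plywood cover tops out 85 mm above the bench, with a 78 mm opening over each cell. The other four cells hold red cans, their tops 160 mm above the bench.

How it is judged (in metres and radians):
At the end, for the whole second after the job is handed in: Each empty cell holds one of the two red cans from the bench: its foot within 20 mm of the pad's centre seen from above and at most 9 mm above the pad's top, upright within 10 degrees, and at rest (((horizontal distance between red_1 and empty_1 below 0.02 m and z of red_1 in the frame of empty_1 below 0.012 m and horizontal distance between red_2 and empty_2 below 0.02 m and z of red_2 in the frame of empty_2 below 0.012 m) or (horizontal distance between red_1 and empty_2 below 0.02 m and z of red_1 in the frame of empty_2 below 0.012 m and horizontal distance between red_2 and empty_1 below 0.02 m and z of red_2 in the frame of empty_1 below 0.012 m)) and angle between each of red_1, red_2's own z axis and vertical below 0.175 rad and linear speed of each of red_1, red_2 below 0.03 m/s); the robot touches nothing.
It fails at once if a red can is dropped into a cell: within 30 mm of the cell's axis and with its foot less than 30 mm above the origin of the cell's pad, it moves faster than 0.7 m/s ((horizontal distance between red_1 and empty_1 below 0.03 m and z of red_1 in the frame of empty_1 below 0.03 m and linear speed of red_1 above 0.7 m/s) or (horizontal distance between red_1 and empty_2 below 0.03 m and z of red_1 in the frame of empty_2 below 0.03 m and linear speed of red_1 above 0.7 m/s) or (horizontal distance between red_2 and empty_1 below 0.03 m and z of red_2 in the frame of empty_1 below 0.03 m and linear speed of red_2 above 0.7 m/s) or (horizontal distance between red_2 and empty_2 below 0.03 m and z of red_2 in the frame of empty_2 below 0.03 m and linear speed of red_2 above 0.7 m/s)).
It also fails if it takes over 54 s, if anything falls off the work surface, if the arm or the gripper's body presses on something with over 40 N, if the wrist force passes 120 N, or if a joint passes its speed limit or range.

ROBOT

A 6-joint arm with a two-finger parallel gripper is mounted at the origin on the work surface. World frame = base frame: x ahead of the robot, y to its left, z up, the work surface at z = 0. Lengths are in mm, angles in rad, forces in N, time in s.
With the tool pointing down it reaches from about 400 to 825 mm from the base axis. Payload 7 kg.
Tool frame: the origin (TCP) lies between the finger pads; the fingertips stand 17 mm ahead of it and the grasp point (between the pads) lies 2 mm behind it; z points along the fingers, y is the line along which they close (so a half turn about z gives the same grasp; the last joint's range is limited). The gripper opens to 85 mm and grips with 20 to 120 N. Pads are 22 mm wide; open, the fingers measure 114 mm over their backs; the gripper's body (76 mm by 85 mm) begins 54 mm behind the grasp point. The pads swing forward as they close: fully open they stand 13 mm farther back than shut.
Start: joints at [1.466, 0.359, 0.012, 0, -1.224, -0.288], TCP at [258.381, 623.566, 248.302] pointing down, gripper open.
Joint ranges: [-3.07, 3.07], [-1.43, 2.12], [-1.02, 1.25], [-3.03, 1.67], [-3.05, -0], [-3.03, 3.03]. Speed limits (rad/s): [2.39, 2.39, 3.01, 3.14, 3.14, 3.14].

INTERFACE

Orientations are given as a unit quaternion [x, y, z, w].
In Python, from rig import r gives the robot as it stands.
- The arm moves only by the tool servo_tool, never from a script. Its argument "deltas" is text: rows parted by semicolons, each of 7 numbers parted by spaces: the opening in per cent of the stroke, from 0 (shut) to 100 (fully open), then the shift along the tool's x, y, z in mm, then the turn, a rotation vector about the tool's x, y, z in degrees. A call has 1 to 5 rows; each row shifts and turns the commanded pose from where the row before left it, along the tool's axes as they then stand; what a row does not reach is not made up. A row lasts 1/10 s, in which the tool goes at most 50 mm and 8.59 degrees, less where a joint would pass 70% of its speed; a pose out of reach is approached as far as the arm can. A call is refused whole if a number of a shift passes 50 or a number of a turn 8.59, either way. A call with a gripper value outside its range is refused whole. The fingers move at their own pace and stop on an object; "force" is the grip in N (left out, the last holds). Time passes only in rows, so rows that do not move let the fingers close. It gives the time, the measured TCP pose, the force, the opening and the grip force at its end, in the units of the state.
- r.observe(): the state, without advancing time (a new reading comes with each control period).
- r.read_camera(name): name is "scene" or "side" or "wrist"; returns a dict with "pixels" (400x640x3 uint8, red, green, blue), "z_map" (400x640 float32, mm along the optical axis (not along the pixel's ray), 0 where there is no reading), "K" (3x3 intrinsics, pixels), "R" (3x3) and "t" (3): a world point X has camera coordinates R X + t. Camera axes: x right, y down, z forward; pixel columns grow to the right and rows downward; lengths in mm; the calibration is good to about 2 mm. The wrist camera is an equidistant fisheye: a pixel r from the principal point sees the ray r / f radians off the axis. A picture is of the moment at which its call begins.
- r.hand_in(): hands the job in; it is judged then, once.
The state is a dict: "t": time; "q": joint angles; "qd": joint speeds; "joint_efforts": joint torques, N m; "eef_pos": TCP position; "eef_rot": TCP orientation; "wrist_force": force on the tool from outside, world axes, zero at the start; "torque": the same for the moment, N m; "finger_gap": finger opening in mm; "gripper_force": force on a finger pad.
Only numpy, scipy, OpenCV 4.12 (cv2) and the standard library are available. Lean on these libraries where they do the work, as an engineer would, in place of code of your own. Each camera call takes 0.05 s, during which the arm holds its last target. There are 200 camera calls.

## Working session

There is one attempt and no reset: what is moved stays moved. The work goes in short steps, Python scripts to look and compute and a tool call to move; the robot and the scene stay as the last step left them, time stands still between calls to the robot, and variables do not carry over. Pictures are saved under pics/ and viewed, at most 10 in all, crops included, and the job is handed in when it is done.

Besides the shell and the picture viewer there is one more tool, called after "Call:" as name(argument=value, ...) on one line, values as JSON. servo_tool: Moves the arm, as the interface text tells. Its arguments: {"type":"object","properties":{"deltas":{"type":"string"},"force":{"type":"number"}},"required":["deltas"]}

```bash
mkdir -p pics; python3 - <<'E'
from rig import r
import cv2,numpy as np,pickle
o=r.observe();print(o['t'],o['eef_pos'],o['eef_rot'],o['finger_gap'])
d={n:r.read_camera(n) for n in("scene","side")}
pickle.dump(d,open('c.pkl','wb'))
for n in d: cv2.imwrite(f'pics/{n}0.png',d[n]['pixels'][:,:,::-1]);print(d[n]['K'],-d[n]['R'].T@d[n]['t'],d[n]['R'])
E
```

```text
0.0 [258.21657569 623.16879024 247.36875878] [ 9.80768942e-01 -1.95170676e-01 -7.57929869e-05  8.27188849e-04] 85.34955343780152
[[431.22412272   0.         318.36379284]
 [  0.         431.22412272 199.21703676]
 [  0.           0.           1.        ]] [1199.89795373 -148.6971646   662.88632641] [[ 0.12481503  0.99217387 -0.00349643]
 [ 0.64509162 -0.0838287  -0.75949296]
 [-0.75384216  0.09254062 -0.65050613]]
[[445.8635323    0.         323.63587541]
 [  0.         445.8635323  206.24347119]
 [  0.           0.           1.        ]] [203.66488891 423.10439439 722.26749001] [[-0.83607016 -0.54837115 -0.01660612]
 [-0.40794654  0.64164192 -0.64951925]
 [ 0.3668328  -0.53626926 -0.76016378]]
```

View pics/scene0.png

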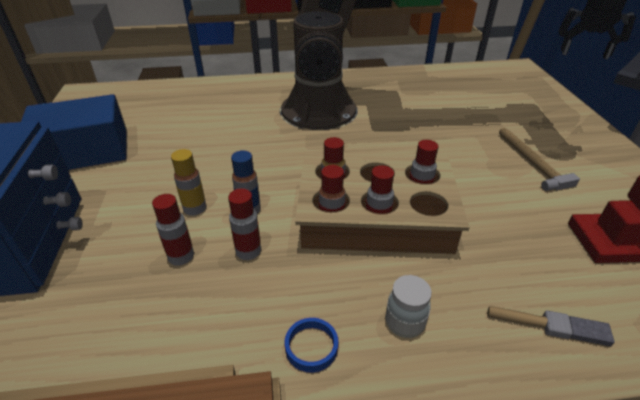

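View pics/side0.png

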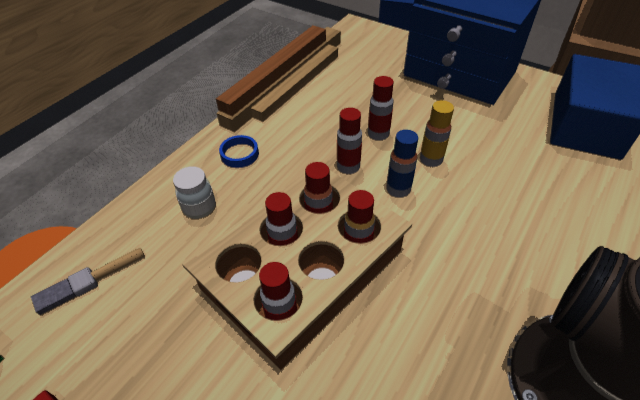

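Scene view: the bench red cans have caps near (165,200) and (240,197), with blue (243,165) and yellow (183,162) behind them. The empty openings are at (430,203) and (377,172). In the side view the empty openings are at (238,265) and (321,262), with pads visible, and the bench red cans at (350,117) and (382,85).

```bash
cat > h.py <<'E'
import numpy as np,cv2
def pts(d):
    v,u=np.mgrid[:400,:640]; z=d['z_map']; K=d['K']
    c=np.stack([(u-K[0,2])/K[0,0]*z,(v-K[1,2])/K[1,1]*z,z],-1)
    return (c-d['t'])@d['R']
def ray(d,u,v,h):
    w=d['R'].T@np.linalg.inv(d['K'])@np.array([u,v,1.]); C=-d['R'].T@d['t']
    return C+w*(h-C[2])/w[2]
E
python3 - <<'E'
import pickle
from h import *
D=pickle.load(open('c.pkl','rb'))
for n,d in D.items():
    P=pts(d);hsv=cv2.cvtColor(d['pixels'],cv2.COLOR_RGB2HSV);H,S,V=[hsv[...,i].astype(int) for i in range(3)]
    for col,m in dict(red=((H<8)|(H>172))&(S>150)&(V>60),blue=(abs(H-110)<12)&(S>150),yel=(abs(H-24)<6)&(S>180)).items():
        m=m&(P[...,2]>132)&(P[...,2]<170)&(P[...,0]<1000)&(d['z_map']>0)
        k,L,st,_=cv2.connectedComponentsWithStats(m.astype(np.uint8)&1)
        for i in range(1,k):
            if st[i,4]<40: continue
            p=P[L==i]; zt=np.percentile(p[:,2],95); t=p[p[:,2]>zt-4]
            (cx,cy),rad=cv2.minEnclosingCircle(t[:,:2].astype(np.float32))
            print(n,col,st[i],'ztop %.1f'%zt,'mean',t.mean(0).round(1),'circ',round(cx,1),round(cy,1),round(rad,1))
# holes: pixels inside crate lower than cover, white pads in side
d=D['side'];P=pts(d);hsv=cv2.cvtColor(d['pixels'],cv2.COLOR_RGB2HSV)
for (u,v) in((238,265),(321,262)):
    yy,xx=np.mgrid[:400,:640]; near=np.hypot(xx-u,yy-v)<45
    m=(near&(P[...,2]<78)).astype(np.uint8);k,L,st,_=cv2.connectedComponentsWithStats(m);i=L[v,u]
    c=max(cv2.findContours((L==i).astype(np.uint8),0,1)[0],key=cv2.contourArea)
    q=np.array([ray(d,a[0][0],a[0][1],85)[:2] for a in c],np.float32)
    print('hole',st[i],cv2.minEnclosingCircle(q),cv2.fitEllipse(q))
    w=near&(hsv[...,1]<60)&(P[...,2]<40);print('pad',P[w].mean(0),w.sum())
E
```

```text
scene red [325 138  18  11 170] ztop 159.9 mean [437.1 -22.1 158.3] circ 435.7 -22.8 21.3
scene red [419 140  19  12 179] ztop 159.8 mean [471.4 172.9 158. ] circ 470.1 171.8 21.4
scene red [322 165  22  14 243] ztop 159.8 mean [536.7 -39.9 158.4] circ 535.2 -40.6 22.0
scene red [372 166  22  14 239] ztop 159.7 mean [551.4  56.6 158.4] circ 549.4 56.7 22.4
scene red [229 189  23  16 273] ztop 150.2 mean [ 576.4 -218.7  148.7] circ 575.7 -219.0 21.9
scene red [153 194  23  16 275] ztop 150.3 mean [ 573.9 -356.3  148.9] circ 573.1 -355.5 21.8
scene blue [232 152  19  17 231] ztop 149.9 mean [ 449.6 -217.6  148.4] circ 448.9 -217.4 19.8
scene blue [ 15 206  17  15  62] ztop 167.5 mean [ 581.9 -600.   166.8] circ 580.9 -600.7 4.6
scene blue [  0 218  23  26 213] ztop 166.5 mean [ 624.2 -603.6  166.4] circ 617.7 -604.4 11.8
scene yel [174 156  18  10  57] ztop 149.7 mean [ 440.3 -343.1  148.2] circ 440.2 -340.8 13.9
side red [374  76  19  12 171] ztop 151.8 mean [ 567.9 -355.4  150.2] circ 568.3 -355.6 22.2
side red [340 108  21  13 221] ztop 151.6 mean [ 570.7 -217.5  150. ] circ 570.5 -
[... 438 characters left out ...]
.1] circ 496.6 -690.5 157.5
side blue [396 130  22  22 388] ztop 151.5 mean [ 440.5 -213.8  150.1] circ 441.1 -215.3 22.3
side yel [432 101  21  19 336] ztop 151.5 mean [ 419.8 -338.7  150. ] circ 421.2 -340.1 22.1
hole [ 216  245   45   37 1257] ((563.8800659179688, 158.37319946289062), 38.163482666015625) ((563.9483032226562, 158.21884155273438), (70.9215087890625, 74.52701568603516), 139.21102905273438)
pad [580.60284967 145.32479529  13.04449657] 202
hole [ 299  243   45   37 1259] ((448.6104431152344, 77.97557830810547), 38.13511657714844) ((448.4695129394531, 78.20531463623047), (70.93011474609375, 74.81737518310547), 127.62503051757812)
pad [459.70318727  62.44609209  13.15903643] 239
```

Call:
servo_tool(deltas="100 0 0 0 0 0 -7.5; 100 0 0 0 0 0 -7.5; 100 0 0 0 0 0 -7.5; 100 0 0 0 0 0 0", force=40)

```text
t: 0.5
eef_pos: [258.3, 623.3, 247.8]
eef_rot: [1.0, 0.001, -0.0, 0.0]
wrist_force: [-0.2, -0.2, -1.3]
finger_gap: 85.1
gripper_force: 0.0
```

Call:
servo_tool(deltas="100 8 20 0 0 0 0; 100 16 42 0 0 0 0; 100 16 42 0 0 0 0; 100 16 42 0 0 0 0; 100 8 20 0 0 0 0")

```text
t: 1.0
eef_pos: [322.9, 454.5, 248.5]
eef_rot: [1.0, -0.003, -0.0, 0.0]
wrist_force: [-0.1, 1.2, 0.6]
finger_gap: 85.5
gripper_force: 0.0
```

Call:
servo_tool(deltas="100 16 42 0 0 0 0; 100 16 42 0 0 0 0; 100 16 42 0 0 0 0; 100 16 42 0 0 0 0; 100 16 42 0 0 0 0")

```text
t: 1.5
eef_pos: [402.6, 246.1, 248.5]
eef_rot: [1.0, -0.002, 0.0, -0.0]
wrist_force: [0.6, 0.0, -0.3]
finger_gap: 85.4
gripper_force: 0.0
```

Call:
servo_tool(deltas="100 16 42 0 0 0 0; 100 16 42 0 0 0 0; 100 16 42 0 0 0 0; 100 16 42 0 0 0 0; 100 16 42 0 0 0 0")

```text
t: 2.0
eef_pos: [482.8, 35.9, 248.6]
eef_rot: [1.0, -0.002, 0.0, -0.0]
wrist_force: [1.1, 1.0, 0.6]
finger_gap: 85.9
gripper_force: 0.0
```

Call:
servo_tool(deltas="100 16 42 0 0 0 0; 100 16 42 0 0 0 0; 100 16 42 0 0 0 0; 100 16 42 0 0 0 0; 100 16 42 0 0 0 0")

```text
t: 2.5
eef_pos: [562.9, -174.3, 248.2]
eef_rot: [1.0, -0.002, 0.0, -0.0]
wrist_force: [1.4, 0.8, 0.1]
finger_gap: 85.7
gripper_force: 0.0
```

Call:
servo_tool(deltas="100 10 42 0 0 0 0; 100 0 0 0 0 0 0")

```text
t: 2.7
eef_pos: [572.9, -218.7, 247.0]
eef_rot: [1.0, -0.004, -0.001, 0.0]
wrist_force: [-1.2, 1.1, -1.4]
finger_gap: 85.5
gripper_force: 0.0
```

```bash
python3 - <<'E'
from rig import r
import cv2,pickle
o=r.observe();print(o['t'],o['eef_pos'],o['eef_rot'],o['q'])
d=r.read_camera('wrist');pickle.dump((o,d),open('w.pkl','wb'));cv2.imwrite('pics/w1.png',d['pixels'][:,:,::-1]);print(d['K'],d['R'],-d['R'].T@d['t'])
E
```

```text
2.7 [ 572.9159906  -218.66006006  247.01870834] [ 9.99992417e-01 -3.78977893e-03 -8.38116890e-04  3.18644700e-04] [-4.60547317e-02  2.59635418e-01 -1.32227963e-01  7.65056391e-04
 -1.18058086e+00  1.60897988e+00]
[[309.70691629   0.         316.6823336 ]
 [  0.         309.70691629 199.50180011]
 [  0.           0.           1.        ]] [[-7.48206940e-03 -9.99971597e-01  9.07997610e-04]
 [-9.45341522e-01  7.36932615e-03  3.25998620e-01]
 [-3.25996051e-01  1.58077645e-03 -9.45369809e-01]] [ 657.01185135 -219.33628996  373.49733594]
```

View pics/w1.png

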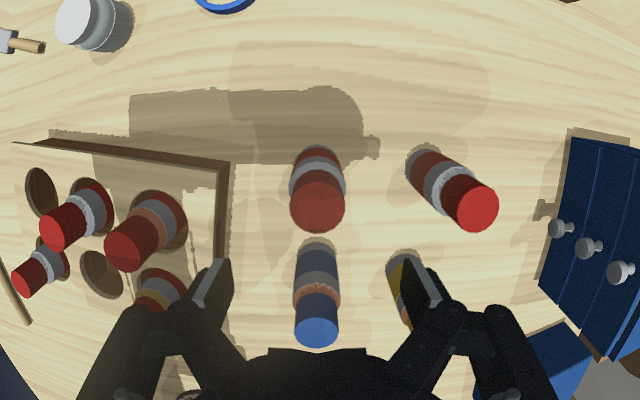

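The wrist view shows the first red can's cap top at (317,206) and the second's at (477,208). The fingers are at (215,290) and (420,290), laterally centred on the first can.

```bash
cat >> h.py <<'E'
def fpts(d):
    v,u=np.mgrid[:400,:640].astype(float); K=d['K']; x=u-K[0,2]; y=v-K[1,2]; r=np.hypot(x,y)+1e-9; th=r/K[0,0]
    z=d['z_map']; rho=z*np.tan(np.minimum(th,1.5)); return (np.stack([x/r*rho,y/r*rho,z],-1)-d['t'])@d['R']
def fray(d,u,v,h):
    K=d['K'];x=u-K[0,2];y=v-K[1,2];r=np.hypot(x,y)+1e-9;th=r/K[0,0]
    w=d['R'].T@np.array([x/r*np.sin(th),y/r*np.sin(th),np.cos(th)]);C=-d['R'].T@d['t'];return C+w*(h-C[2])/w[2]
def wcaps(d,lo=140,hi=170,tol=4):
    P=fpts(d);hsv=cv2.cvtColor(d['pixels'],cv2.COLOR_RGB2HSV);H,S,V=[hsv[...,i].astype(int) for i in range(3)]
    m=((H<8)|(H>172))&(S>130)&(V>60)&(P[...,2]>lo)&(P[...,2]<hi)&(d['z_map']>0)
    k,L,st,_=cv2.connectedComponentsWithStats(m.astype(np.uint8))
    for i in range(1,k):
        if st[i,4]<80: continue
        p=P[L==i];zt=np.percentile(p[:,2],90);t=p[p[:,2]>zt-tol];c,rad=cv2.minEnclosingCircle(t[:,:2].astype(np.float32))
        print('cap z%.1f'%zt,np.round(t.mean(0),1),'circ',np.round(c,1),round(rad,1),st[i])
E
python3 - <<'E'
import pickle
from h import *
o,d=pickle.load(open('w.pkl','rb'));wcaps(d)
for p in((101,275),(41,193)): print(p,fray(d,*p,85))
E
```

```text
cap z151.8 [ 574.8 -219.   151. ] circ [ 573.8 -219.2] 21.5 [ 290  178   54   54 2189]
cap z151.8 [ 571.1 -354.7  150.9] circ [ 570.4 -356.2] 22.1 [ 452  182   47   51 1786]
cap z161.5 [549.5  54.7 160.7] circ [549.2  57.5] 23.0 [  39  207   39   46 1213]
cap z161.6 [535.4 -41.5 160.8] circ [534. -40.] 22.2 [ 104  222   47   51 1681]
cap z161.4 [469.7 170.9 160.7] circ [468.1 173.2] 22.3 [ 11 264  29  35 631]
(101, 275) [451.7425124   73.79558813  85.        ]
(41, 193) [569.73309573 153.83293164  85.        ]
```

Call:
servo_tool(deltas="100 1 0 20 0 0 0; 100 0 0 35 0 0 0; 100 0 0 30 0 0 0; 100 0 0 20 0 0 0; 100 0 0 10 0 0 0")

```text
t: 3.25
eef_pos: [572.3, -213.3, 131.3]
eef_rot: [1.0, -0.001, -0.001, -0.0]
wrist_force: [-0.3, 0.5, -1.0]
finger_gap: 85.2
gripper_force: 0.0
```

Call:
servo_tool(deltas="100 0 0 0 0 0 0; 45 0 0 0 0 0 0; 30 0 0 0 0 0 0; 30 0 0 0 0 0 0; 30 0 0 0 0 0 0", force=40)

```text
t: 3.75
eef_pos: [574.1, -214.9, 134.8]
eef_rot: [1.0, 0.0, 0.001, 0.0]
wrist_force: [0.3, -1.8, 6.1]
finger_gap: 43.2
gripper_force: 40.3
```

Call:
servo_tool(deltas="20 0 0 0 0 0 0; 20 0 0 0 0 0 0; 20 0 0 0 0 0 0; 20 0 0 0 0 0 0; 20 0 0 0 0 0 0", force=40)

```text
t: 4.25
eef_pos: [574.2, -215.0, 134.8]
eef_rot: [1.0, 0.0, 0.001, 0.0]
wrist_force: [0.1, -1.6, 5.6]
finger_gap: 43.2
gripper_force: 40.2
```

Call:
servo_tool(deltas="20 0 0 -5 0 0 0; 20 0 0 -15 0 0 0; 20 0 0 -30 0 0 0; 20 0 0 -40 0 0 0; 20 0 0 -40 0 0 0", force=60)

```text
t: 4.75
eef_pos: [572.3, -214.1, 263.7]
eef_rot: [1.0, -0.0, -0.001, -0.001]
wrist_force: [1.1, -0.0, -2.9]
finger_gap: 42.7
gripper_force: 61.2
```

Call:
servo_tool(deltas="20 0 0 -35 0 0 0; 20 0 0 -20 0 0 0; 20 -4 -10 -10 0 0 0; 20 -8 -18 0 0 0 0; 20 -12 -28 0 0 0 0")

```text
t: 5.25
eef_pos: [548.4, -157.8, 326.9]
eef_rot: [1.0, -0.001, -0.001, -0.0]
wrist_force: [-0.1, 0.8, -3.2]
finger_gap: 42.6
gripper_force: 61.3
```

Call:
servo_tool(deltas="20 -14 -32 0 0 0 0; 20 -14 -34 0 0 0 0; 20 -14 -34 0 0 0 0; 20 -14 -34 0 0 0 0; 20 -14 -34 0 0 0 0")

```text
t: 5.75
eef_pos: [477.3, 11.0, 327.1]
eef_rot: [1.0, -0.0, -0.001, -0.0]
wrist_force: [0.7, 0.7, -2.3]
finger_gap: 42.9
gripper_force: 61.3
```

Call:
servo_tool(deltas="20 -13 -28 0 0 0 0; 20 -9 -20 0 0 0 0; 20 -5 -12 0 0 0 0; 20 -2 -7 0 0 0 0; 20 0 0 0 0 0 0")

```text
t: 6.25
eef_pos: [449.5, 77.2, 327.7]
eef_rot: [1.0, 0.001, -0.001, 0.0]
wrist_force: [-0.7, 0.3, -3.7]
finger_gap: 42.7
gripper_force: 61.5
```

Call:
servo_tool(deltas="20 0 0 0 0 0 0; 20 0 0 0 0 0 0; 20 0 0 0 0 0 0")

```text
t: 6.55
eef_pos: [450.4, 76.0, 328.1]
eef_rot: [1.0, -0.001, -0.0, 0.0]
wrist_force: [0.5, 1.0, -3.3]
finger_gap: 42.9
gripper_force: 61.5
```

```bash
python3 - <<'E'
from rig import r
import cv2,pickle
from h import *
o=r.observe();print(o['t'],o['eef_pos'],o['eef_rot'],o['finger_gap'])
D={n:r.read_camera(n) for n in('wrist','side','scene')};pickle.dump(D,open('w2.pkl','wb'))
wcaps(D['wrist'])
for n in('wrist','side'): cv2.imwrite(f'pics/{n}2.png',D[n]['pixels'][:,:,::-1])
a=np.hstack([D['side']['pixels'][100:400,200:500],D['wrist']['pixels'][100:400,120:560]]);cv2.imwrite('pics/c2.png',a[:,:,::-1])
E
```

```text
6.55 [450.43259875  75.99265738 328.0917443 ] [ 9.99999817e-01 -5.53858117e-04 -2.07648125e-04  1.24599244e-04] 42.86998478406528
cap z162.0 [547.9  57.7 161. ] circ [548.   57.6] 21.6 [ 314   61   45   45 1598]
cap z162.0 [533.7 -38.1 161. ] circ [533.6 -39. ] 21.9 [ 414   81   40   44 1342]
cap z151.9 [ 569.9 -354.2  150.9] circ [ 569.4 -356. ] 22.8 [607  92  20  30 443]
cap z161.9 [468.  173.7 160.9] circ [467.6 174. ] 21.4 [ 200  147   40   41 1271]
cap z162.0 [433.8 -20.3 161. ] circ [433.2 -21. ] 21.5 [ 390  175   39   44 1220]
```

View pics/c2.png

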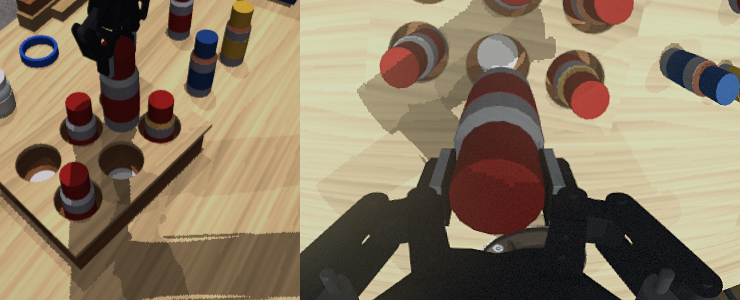

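The held red can hangs straight over the far-middle opening (side crop at (122,160)), and its pad is visible in the wrist crop at (500,55). Next I check the can's axis from the depth maps.

```bash
cat >> h.py <<'E'
from scipy.optimize import least_squares
def held(D,x,y,foot,R=27):
    Q=np.vstack([ (fpts(d) if n=='wrist' else pts(d))[d['z_map']>0] for n,d in D.items()])
    Q=Q[np.hypot(Q[:,0]-x,Q[:,1]-y)<45]
    Q=Q[(Q[:,2]>foot-15)&(Q[:,2]<foot+95)]
    if len(Q)<50: print('few',len(Q));return
    print('n',len(Q),'zmin',np.percentile(Q[:,2],[1,5]).round(1))
    f=lambda p:np.hypot(Q[:,0]-p[0]-p[2]*(Q[:,2]-foot),Q[:,1]-p[1]-p[3]*(Q[:,2]-foot))-R
    s=least_squares(f,[x,y,0,0],loss='soft_l1');print('foot xy',s.x[:2].round(1),'tilt',s.x[2:].round(3),'rms',np.sqrt(np.mean(s.fun**2)).round(2))
E
python3 - <<'E'
import pickle
from h import *
D=pickle.load(open('w2.pkl','rb'))
held(D,450.4,76,194)
for n in D: print(n);held({n:D[n]},450.4,76,194)
E
```

```text
n 5003 zmin [196.6 201.8]
foot xy [449.2  72.6] tilt [0.    0.025] rms 0.97
wrist
n 2272 zmin [198.8 205.5]
foot xy [449.4  71.9] tilt [-0.001  0.028] rms 0.39
side
n 1540 zmin [196.5 200.6]
foot xy [447.9  72.8] tilt [0.003 0.028] rms 0.61
scene
n 1191 zmin [194.6 198.6]
foot xy [450.2  72.1] tilt [0.    0.029] rms 1.12
```

Call:
servo_tool(deltas="20 1 -3 10 0 0 0; 20 0 0 25 0 0 0; 20 0 0 25 0 0 0; 20 0 0 20 0 0 0; 20 0 0 10 0 0 0")

```text
t: 7.2
eef_pos: [450.3, 79.1, 235.9]
eef_rot: [1.0, -0.0, -0.001, 0.001]
wrist_force: [-0.6, 0.6, -2.4]
finger_gap: 42.6
gripper_force: 61.4
```

Call:
servo_tool(deltas="20 0 0 15 0 0 0; 20 0 0 20 0 0 0; 20 0 0 20 0 0 0; 20 0 0 15 0 0 0; 20 0 0 10 0 0 0")

```text
t: 7.7
eef_pos: [451.2, 79.5, 157.3]
eef_rot: [1.0, -0.0, -0.0, 0.0]
wrist_force: [-0.9, 0.0, -2.5]
finger_gap: 42.6
gripper_force: 61.4
```

Call:
servo_tool(deltas="20 0 0 3 0 0 0; 20 0 0 2 0 0 0; 20 0 0 1 0 0 0; 20 0 0 0 0 0 0; 20 0 0 0 0 0 0")

```text
t: 8.2
eef_pos: [451.6, 79.7, 152.8]
eef_rot: [1.0, 0.0, 0.0, -0.0]
wrist_force: [0.6, -0.0, -2.9]
finger_gap: 42.3
gripper_force: 61.4
```

Call:
servo_tool(deltas="20 0 0 1 0 0 0; 20 0 0 1 0 0 0; 20 0 0 1 0 0 0; 20 0 0 0 0 0 0; 20 0 0 0 0 0 0")

```text
t: 8.7
eef_pos: [451.3, 79.5, 149.3]
eef_rot: [1.0, -0.0, -0.0, 0.0]
wrist_force: [-0.5, -0.1, -3.8]
finger_gap: 43.0
gripper_force: 61.4
```

Call:
servo_tool(deltas="20 0 0 1 0 0 0; 20 0 0 1 0 0 0; 20 0 0 0 0 0 0; 20 0 0 0 0 0 0")

```text
t: 9.1
eef_pos: [451.8, 79.6, 147.8]
eef_rot: [1.0, 0.0, 0.0, -0.0]
wrist_force: [-1.0, -0.8, 4.9]
finger_gap: 42.7
gripper_force: 62.1
```

Call:
servo_tool(deltas="60 0 0 0 0 0 0; 100 0 0 0 0 0 0; 100 0 0 0 0 0 0; 100 0 0 0 0 0 0; 100 0 0 0 0 0 0")

```text
t: 9.6
eef_pos: [451.3, 79.6, 147.3]
eef_rot: [1.0, -0.0, -0.0, -0.0]
wrist_force: [0.3, -1.0, -0.8]
finger_gap: 85.5
gripper_force: 0.0
```

Call:
servo_tool(deltas="100 0 0 -5 0 0 0; 100 0 0 -15 0 0 0; 100 0 0 -35 0 0 0; 100 0 0 -35 0 0 0; 100 0 0 -10 0 0 0")

```text
t: 10.1
eef_pos: [452.9, 80.1, 251.4]
eef_rot: [1.0, 0.0, 0.003, -0.001]
wrist_force: [0.2, -0.3, -0.1]
finger_gap: 85.5
gripper_force: 0.0
```

```bash
python3 - <<'E'
from rig import r
from h import *
o=r.observe();print(o['t'],o['eef_pos'],o['finger_gap'])
wcaps(r.read_camera('wrist'))
E
```

```text
10.1 [452.94051143  80.14302768 251.40551299] 85.47613973406972
cap z161.9 [547.8  58.  161. ] circ [547.9  57.6] 21.8 [ 319   53   61   60 2899]
cap z161.9 [533.6 -37.6 161. ] circ [533.7 -38.6] 22.0 [ 441   84   57   55 2329]
cap z161.8 [468.2 173.6 160.9] circ [467.8 174.2] 22.2 [ 172  167   54   52 2037]
cap z164.8 [452.5  75.8 164. ] circ [451.1  75.5] 21.8 [ 294  180   57   62 2621]
cap z161.8 [434.2 -19.9 161. ] circ [433.  -20.6] 22.0 [ 409  201   55   56 2224]
```

Call:
servo_tool(deltas="100 5 20 0 0 0 0; 100 10 35 0 0 0 0; 100 12 45 0 0 0 0; 100 12 45 0 0 0 0; 100 12 45 0 0 0 0")

```text
t: 10.65
eef_pos: [502.1, -112.1, 246.7]
eef_rot: [1.0, 0.0, -0.0, -0.0]
wrist_force: [1.5, 0.9, -0.6]
finger_gap: 85.4
gripper_force: 0.0
```

Call:
servo_tool(deltas="100 12 45 0 0 0 0; 100 12 45 0 0 0 0; 100 12 45 0 0 0 0; 100 12 40 0 0 0 0; 100 11 35 0 0 0 0")

```text
t: 11.15
eef_pos: [561.1, -322.6, 245.9]
eef_rot: [1.0, -0.001, -0.001, -0.0]
wrist_force: [0.8, -0.9, -0.1]
finger_gap: 85.5
gripper_force: 0.0
```

Call:
servo_tool(deltas="100 6 23 0 0 0 0; 100 2 12 0 0 0 0; 100 0 0 0 0 0 0; 100 0 0 0 0 0 0; 100 0 0 0 0 0 0")

```text
t: 11.65
eef_pos: [569.2, -354.4, 247.4]
eef_rot: [1.0, 0.0, 0.0, -0.0]
wrist_force: [-0.3, -0.8, -0.8]
finger_gap: 85.4
gripper_force: 0.0
```

```bash
python3 - <<'E'
from rig import r
from h import *
o=r.observe();print(o['t'],o['eef_pos'],o['eef_rot'],o['q'])
wcaps(r.read_camera('wrist'))
E
```

```text
11.65 [ 569.15237035 -354.42135357  247.41198172] [ 9.99999928e-01  3.61456993e-04  3.88211952e-05 -1.07082417e-04] [-2.66967957e-01  3.51809245e-01 -9.62182523e-05 -2.41892692e-04
 -1.21887256e+00  1.83857058e+00]
cap z151.8 [ 571.3 -356.8  151. ] circ [ 570.8 -357.2] 21.5 [ 293  180   54   52 2170]
cap z157.6 [542.9  38.3 157.1] circ [543.   43.9] 16.5 [  0 203  12  35 259]
cap z161.5 [534.8 -42.6 160.7] circ [533.4 -40.5] 22.8 [  23  214   35   42 1005]
cap z164.3 [452.6  71.  163.5] circ [451.4  72.8] 22.0 [  0 267  28  34 612]
cap z161.5 [434.8 -23.4 160.8] circ [433.9 -21.4] 22.7 [ 42 287  25  36 486]
```

Adjust by +1 x and −2.5 y, descend to about 134 and grip.

Call:
servo_tool(deltas="100 1.5 2.5 15 0 0 0; 100 0 0 30 0 0 0; 100 0 0 35 0 0 0; 100 0 0 23 0 0 0; 100 0 0 10 0 0 0")

```text
t: 12.2
eef_pos: [569.3, -356.8, 131.0]
eef_rot: [1.0, 0.0, -0.002, -0.001]
wrist_force: [-0.6, 0.5, 0.2]
finger_gap: 85.2
gripper_force: 0.0
```

Call:
servo_tool(deltas="100 0 0 0 0 0 0; 100 0 0 0 0 0 0; 60 0 0 0 0 0 0; 30 0 0 0 0 0 0; 30 0 0 0 0 0 0", force=40)

```text
t: 12.7
eef_pos: [571.2, -358.1, 135.3]
eef_rot: [1.0, -0.0, 0.001, 0.0]
wrist_force: [-0.2, 1.2, 0.2]
finger_gap: 43.9
gripper_force: 1.7
```

Call:
servo_tool(deltas="20 0 0 0 0 0 0; 20 0 0 0 0 0 0; 20 0 0 0 0 0 0; 20 0 0 0 0 0 0; 20 0 0 0 0 0 0", force=60)

```text
t: 13.2
eef_pos: [571.4, -358.1, 135.6]
eef_rot: [1.0, 0.0, 0.001, 0.0]
wrist_force: [-0.7, 1.9, 6.1]
finger_gap: 42.4
gripper_force: 61.0
```

Call:
servo_tool(deltas="20 0 0 -5 0 0 0; 20 0 0 -15 0 0 0; 20 0 0 -30 0 0 0; 20 0 0 -40 0 0 0; 20 0 0 -40 0 0 0")

```text
t: 13.7
eef_pos: [570.2, -357.9, 265.9]
eef_rot: [1.0, -0.0, -0.001, -0.0]
wrist_force: [1.1, -0.6, -3.0]
finger_gap: 43.0
gripper_force: 61.6
```

Call:
servo_tool(deltas="20 0 0 -35 0 0 0; 20 0 0 -20 0 0 0; 20 0 -10 -10 0 0 0; 20 0 -20 0 0 0 0; 20 0 -30 0 0 0 0")

```text
t: 14.2
eef_pos: [570.2, -297.6, 328.8]
eef_rot: [1.0, -0.001, -0.001, -0.0]
wrist_force: [0.8, 0.5, -3.3]
finger_gap: 42.5
gripper_force: 61.7
```

Call:
servo_tool(deltas="20 0 -35 0 0 0 0; 20 -1 -40 0 0 0 0; 20 -1 -40 0 0 0 0; 20 -1 -40 0 0 0 0; 20 -1 -40 0 0 0 0")

```text
t: 14.7
eef_pos: [565.7, -101.0, 328.9]
eef_rot: [1.0, -0.0, -0.001, -0.0]
wrist_force: [1.2, -0.4, -2.9]
finger_gap: 42.6
gripper_force: 61.7
```

Call:
servo_tool(deltas="20 0 -40 0 0 0 0; 20 0 -40 0 0 0 0; 20 0 -40 0 0 0 0; 20 0 -40 0 0 0 0; 20 0 -35 0 0 0 0")

```text
t: 15.2
eef_pos: [565.6, 94.2, 328.9]
eef_rot: [1.0, 0.0, -0.001, -0.0]
wrist_force: [0.3, -0.7, -3.7]
finger_gap: 42.9
gripper_force: 61.6
```

Call:
servo_tool(deltas="20 0 -15 0 0 0 0; 20 0 -7 0 0 0 0; 20 0 -3 0 0 0 0; 20 0 0 0 0 0 0; 20 0 0 0 0 0 0")

```text
t: 15.7
eef_pos: [566.8, 116.0, 329.3]
eef_rot: [1.0, -0.001, -0.0, 0.0]
wrist_force: [-0.7, -0.6, -4.2]
finger_gap: 42.6
gripper_force: 61.9
```

Call:
servo_tool(deltas="20 0 0 0 0 0 0; 20 0 0 0 0 0 0")

```text
t: 15.9
eef_pos: [566.8, 116.3, 329.4]
eef_rot: [1.0, -0.001, -0.0, 0.0]
wrist_force: [0.6, -0.5, -3.0]
finger_gap: 42.5
gripper_force: 61.9
```

```bash
python3 - <<'E'
from rig import r
from h import *
o=r.observe();x,y,z=o['eef_pos'];print(o['t'],o['eef_pos'],o['eef_rot'],o['finger_gap'])
D={n:r.read_camera(n) for n in('wrist','side','scene')}
wcaps(D['wrist']);held(D,x,y,z-135.5)
for n in D: held({n:D[n]},x,y,z-135.5)
E
```

```text
15.9 [566.83954764 116.28205539 329.35715461] [ 9.99999827e-01 -5.87942781e-04 -1.52494156e-05  4.08094171e-06] 42.54675830233681
cap z146.6 [650.4 580.5 145.4] circ [650.7 585.5] 50.9 [   0  101   21   64 1021]
cap z161.8 [549.2  58.6 160.9] circ [548.3  58.4] 21.8 [ 351  176   43   44 1437]
cap z161.8 [535.1 -37.6 161. ] circ [534.5 -38.7] 21.7 [ 434  189   41   42 1232]
cap z161.0 [485.5 183.8 160.2] circ [484.9 184.8] 5.9 [250 243  21  15 108]
cap z161.7 [439.  -18.7 160.9] circ [433.7 -21.1] 21.9 [409 267  37  34 804]
n 5269 zmin [196.2 201.9]
foot xy [565.4 117.9] tilt [-0.001 -0.01 ] rms 0.97
n 2239 zmin [199.3 205.8]
foot xy [565.6 117.3] tilt [-0.002 -0.008] rms 0.39
n 1619 zmin [196.3 201.2]
foot xy [564.2 118.1] tilt [ 0.001 -0.008] rms 0.69
n 1411 zmin [194.5 198.6]
foot xy [566.4 117.6] tilt [-0.002 -0.008] rms 0.99
```

Call:
servo_tool(deltas="20 1 -6 0 0 0 0; 20 0 -14 0 0 0 0; 20 0 -13 0 0 0 0; 20 0 -6.5 0 0 0 0; 20 0 0 0 0 0 0")

```text
t: 16.55
eef_pos: [567.7, 158.0, 329.0]
eef_rot: [1.0, 0.001, -0.0, 0.0]
wrist_force: [0.7, 0.3, -3.3]
finger_gap: 42.7
gripper_force: 62.0
```

Call:
servo_tool(deltas="20 0 0 10 0 0 0; 20 0 0 25 0 0 0; 20 0 0 25 0 0 0; 20 0 0 20 0 0 0; 20 0 0 10 0 0 0")

```text
t: 17.05
eef_pos: [566.7, 155.7, 236.7]
eef_rot: [1.0, -0.0, -0.002, 0.001]
wrist_force: [-0.0, -0.1, -3.6]
finger_gap: 42.3
gripper_force: 62.0
```

Call:
servo_tool(deltas="20 0 0 15 0 0 0; 20 0 0 20 0 0 0; 20 0 0 20 0 0 0; 20 0 0 15 0 0 0; 20 0 0 10 0 0 0")

```text
t: 17.55
eef_pos: [567.6, 156.2, 158.3]
eef_rot: [1.0, -0.0, -0.0, 0.0]
wrist_force: [-0.1, -0.1, -3.3]
finger_gap: 42.6
gripper_force: 62.0
```

Call:
servo_tool(deltas="20 0 0 3 0 0 0; 20 0 0 2 0 0 0; 20 0 0 1 0 0 0; 20 0 0 1 0 0 0; 20 0 0 0 0 0 0")

```text
t: 18.05
eef_pos: [568.0, 156.6, 152.7]
eef_rot: [1.0, -0.0, 0.0, -0.0]
wrist_force: [0.3, 0.7, -3.4]
finger_gap: 42.7
gripper_force: 62.0
```

Call:
servo_tool(deltas="20 0 0 1 0 0 0; 20 0 0 1 0 0 0; 20 0 0 0 0 0 0; 20 0 0 0 0 0 0")

```text
t: 18.45
eef_pos: [567.8, 156.5, 150.3]
eef_rot: [1.0, -0.0, -0.0, 0.0]
wrist_force: [-0.5, -0.4, -3.1]
finger_gap: 42.6
gripper_force: 62.0
```

Call:
servo_tool(deltas="20 0 0 1 0 0 0; 20 0 0 1 0 0 0; 20 0 0 0 0 0 0; 20 0 0 0 0 0 0")

```text
t: 18.85
eef_pos: [568.0, 156.6, 148.6]
eef_rot: [1.0, 0.0, 0.0, -0.0]
wrist_force: [-0.7, -0.3, 0.2]
finger_gap: 42.3
gripper_force: 62.5
```

Contact has been made (the force reading rose by 3.5 N). I'll release and rise.

Call:
servo_tool(deltas="20 0 0 0.5 0 0 0; 60 0 0 0 0 0 0; 100 0 0 0 0 0 0; 100 0 0 0 0 0 0; 100 0 0 0 0 0 0")

```text
t: 19.35
eef_pos: [567.8, 156.5, 147.7]
eef_rot: [1.0, -0.0, -0.0, 0.0]
wrist_force: [-0.1, 0.5, 0.2]
finger_gap: 85.4
gripper_force: 0.0
```

Call:
servo_tool(deltas="100 0 0 -5 0 0 0; 100 0 0 -15 0 0 0; 100 0 0 -35 0 0 0; 100 0 0 -35 0 0 0; 100 0 0 -30 0 0 0")

```text
t: 19.85
eef_pos: [568.0, 156.5, 270.1]
eef_rot: [1.0, 0.0, 0.001, -0.0]
wrist_force: [0.9, -0.1, -0.5]
finger_gap: 85.5
gripper_force: 0.0
```

Call:
servo_tool(deltas="100 0 0 -10 0 0 0; 100 0 0 0 0 0 0; 100 0 0 0 0 0 0")

```text
t: 20.15
eef_pos: [567.3, 156.4, 276.9]
eef_rot: [1.0, -0.0, -0.001, 0.0]
wrist_force: [0.2, -0.2, -0.7]
finger_gap: 85.5
gripper_force: 0.0
```

```bash
python3 - <<'E'
from rig import r
from h import *
o=r.observe();print(o['t'],o['eef_pos'],o['finger_gap'],o['wrist_force'])
d=r.read_camera('wrist');wcaps(d);cv2.imwrite('pics/end.png',d['pixels'][:,:,::-1])
E
```

```text
20.15 [567.32214551 156.44204873 276.91900139] 85.4995089298122 [ 0.15820071 -0.2441724  -0.6996759 ]
cap z145.9 [639.8 566.1 144.3] circ [649.6 572. ] 48.2 [  0 100  10  73 425]
cap z164.8 [568.4 157.9 164. ] circ [567.7 157.4] 21.8 [ 289  169   52   56 2201]
cap z161.8 [549.4  59.2 161. ] circ [548.7  58.3] 21.8 [ 399  191   50   51 1891]
cap z161.8 [535.  -37.4 160.9] circ [533.9 -38.9] 22.4 [ 485  204   43   47 1250]
cap z161.7 [469.4 174.3 160.9] circ [468.2 174.5] 21.9 [ 276  269   44   45 1383]
cap z164.7 [451.1  80.8 163.9] circ [451.5  76.6] 21.9 [ 373  280   37   46 1129]
cap z161.5 [446.1 -20.7 160.8] circ [445.1 -22.2] 17.0 [456 287  35  26 513]
```

View pics/end.png

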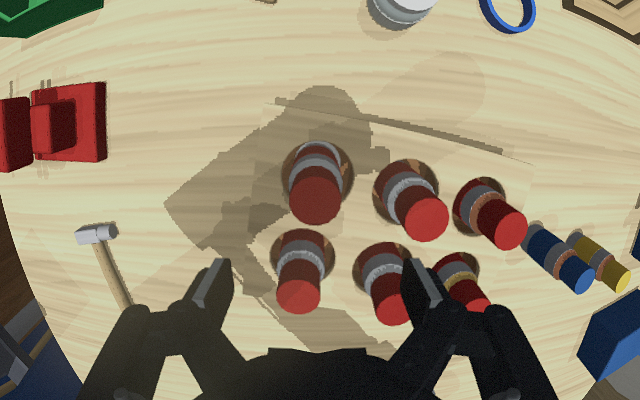

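The picture shows all six cells filled, with the new cans upright at (315,197) and (390,300), both at the right height. The gripper is clear of them.

```bash
python3 -c "
from rig import r
print(r.hand_in())"
```

```text
the job is handed in; nothing more can be done
None
```

Both red cans were set down gently, stand upright in the two empty cells within about 2 mm of the cell centres by the wrist camera, and have been let go; I handed the job in at about 20 s, and no verdict came back.

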